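Swap the sample on the warmer, gently

TASK

First lift the finished blue-capped vial off the warmer's round pad and stand it upright and free on the floor of the blue tray; then take the red-capped vial out of the leaning rack and stand it upright on the pad, wholly on the dark disc; finally turn the warmer's dial clockwise until its pointer clicks in at the orange mark. The vials are thin glass: hold them with your lightest grip (they crack if each finger presses with more than about 45 N) and set them down softly rather than dropping or ramming them, and leave every other thing on the bench where it is.

Things in the scene. Friction and masses are not known exactly. Their poses are not given: they have to be found in the camera images.
- red_vial: thin-glass sample vial, a straight cylinder 28 mm in diameter up to 78 mm, then a shoulder and a red cap of 23 mm diameter; 100 mm tall overall, about 70 g. Origin: centre of its underside; z axis: along the vial to the cap. It starts leaning 26 degrees (0.45 rad) in one of the rack's three pockets, the cap towards the rack's front.
- blue_vial: thin-glass sample vial, a straight cylinder 28 mm in diameter up to 78 mm, then a shoulder and a blue cap of 23 mm diameter; 100 mm tall overall, about 70 g. Origin: centre of its underside; z axis: along the vial to the cap. It starts standing on the warmer's pad.
- green_vial: thin-glass sample vial, a straight cylinder 28 mm in diameter up to 78 mm, then a shoulder and a green cap of 23 mm diameter; 100 mm tall overall, about 70 g. Origin: centre of its underside; z axis: along the vial to the cap. A bystander in another pocket of the rack, leaning alike.
- yellow_vial: thin-glass sample vial, a straight cylinder 28 mm in diameter up to 78 mm, then a shoulder and a yellow cap of 23 mm diameter; 100 mm tall overall, about 70 g. Origin: centre of its underside; z axis: along the vial to the cap. A bystander in another pocket of the rack, leaning alike.
- rack: white rack, fixed, base 110 x 240 mm (x, y); three square pockets at y = -75, 0, +75 mm lean 0.45 rad, mouths up and towards the rack's -x. A vial is drawn out along its own axis. A pocket is 32 mm square inside, 38 mm outside, and holds the lowest 40 mm of a vial; its highest rim is 80 mm above the bench. Origin: centre of the base's underside; z up.
- tray: blue open tray, fixed, 210 x 250 x 24 mm outside (x, y, z), walls and floor 4 mm thick; origin: centre of its underside; z up. Three bottles stand in it; the rest of its floor is free.
- warmer: sample warmer, fixed, a white box 150 x 270 mm (x, y), its flat deck 50 mm above the bench; origin: centre of its underside, z up. The pad lies towards its +y end and the dial towards its -y end. A clear upright splash guard 4 mm thick and 130 mm long (along y) rises 60 mm above the deck at x = +67 mm, y = +5 to +135 mm.
- pad (a point): centre of the top face of the pad, a round dark metal disc 54 mm in diameter standing 3 mm above the warmer's deck; its axes are parallel to the warmer's
- dial_axis (a point): point on the dial's upright axis at the height to grip, 35 mm above the deck and 9 mm below the top of the grip bar; axes parallel to the warmer's
- pointer (a point): outer end of the white pointer line on top of the dial's grip bar, 23 mm from the axis. The bar is 46 mm long (along the pointer), 14 mm wide and 32 mm tall over a 48 mm disc; its top is 44 mm above the deck.
- dial (a joint): angle of the dial, rad: at 0 the pointer points along the warmer's +x (away from the robot), and it grows clockwise seen from above (towards the warmer's -y). It clicks in at 0, 0.7, 1.4 and 2.1; 0, 0.7 and 2.1 have small white dots, 1.4 has the larger orange mark, all 42 mm from the axis. Range 0 to 2.1.
- brown_bottle: bystander in the tray: brown glass bottle with white cap, 44 mm diameter, 105 mm tall; origin: centre of its underside
- dark_bottle: bystander in the tray: brown glass bottle with blue cap, 40 mm diameter, 100 mm tall; origin: centre of its underside
- white_jar: bystander in the tray: white jar with green label, 42 mm diameter, 85 mm tall; origin: centre of its underside
- wash_bottle: bystander on the bench in front of the warmer: white bottle with black cap, 56 mm diameter, 170 mm tall; origin: centre of its underside
- slide_box: bystander on the bench in front of the warmer: green box 55 x 80 x 30 mm; origin: centre of its underside
- marker: bystander behind the warmer: black marker pen 14 x 125 x 13 mm, lying along its y; origin: centre of its underside
Not all that is in view belongs to the job. What is shaped like the blue_vial but purple is not meant.

How it is judged:
By the outcome, as a careful person would: the job done as asked, in the order asked, and still so for the second after the job is handed in, with the robot touching nothing.
It also fails if it takes over 67 s, if anything falls off the work surface, if the arm or the gripper's body presses on something with over 40 N, if the wrist force passes 120 N, or if a joint passes its speed limit or range.

ROBOT

A 7-joint arm with a two-finger parallel gripper is mounted at the origin on the work surface. World frame = base frame: x ahead of the robot, y to its left, z up, the work surface at z = 0. Lengths are in m, angles in rad, forces in N, time in s.
With the tool pointing down it reaches from about 0.425 to 0.95 m from the base axis. Payload 4.7 kg.
Tool frame: the origin (TCP) lies midway between the tips of the shut fingers; the grasp point (between the pads) lies bot.grip_depth behind it (bot.grip_depth is the distance from the TCP to the grasp point, in m); z points along the fingers, y is the direction in which the jaws open and shut (so a half turn about z gives the same grasp; the last joint's range is limited). The gripper opens to 87 mm and grips with 3 to 60 N. Pads are 19 mm wide; open, the fingers measure 117 mm over their backs; the gripper's body (75 mm by 190 mm) begins 51 mm behind the grasp point.
Start: joints at [1.187, 0.469, -0.049, 1.532, 0.024, 1.141, -0.082], TCP at [0.235, -0.633, 0.223] pointing down, gripper open.
Joint ranges: [-2.59, 2.59], [-0.33, 1.99], [-1.39, 1.29], [0.1, 2.45], [-1.04, 4.18], [0.21, 1.99], [-2.66, 2.66]. Speed limits (rad/s): [2.57, 2.57, 3.14, 3.14, 3.14, 3.14, 3.14].

INTERFACE

Orientations are given as a unit quaternion [w, x, y, z].
In Python, from workcell import bot gives the robot as it stands.
- The arm moves only by the tool move_arm, never from a script. Its argument "commands" is a list of rows, each a list of 4 numbers: the shift along the world's x, y, z in mm, then the turn about the world's z in rad. In form: [[x, y, z, twist], ...]. A call has 1 to 12 rows; each row is the pose to reach, as a shift and turn from the pose measured when the call began; what a row does not reach only later rows make up. A row lasts 1/12 s, in which the tool goes at most 41.7 mm and 7.16 degrees, less where a joint would pass 70% of its speed; a pose out of reach is approached as far as the arm can. A call with a gripper value outside its range is refused whole. "jaw" is the closure, from -1 (fully open) to 1 (shut), set as the call begins (left out, the last holds). The fingers move at their own pace and stop on an object; "force" is the grip in N (left out, the last holds). Time passes only in rows, so rows that repeat a pose let the fingers close. It gives the time, the measured TCP pose, the force and the opening at its end, in the units of the state.
- bot.read_state(): the state, without advancing time (a new reading comes with each control period).
- bot.snapshot(name): name is "scene" or "top" or "wrist"; returns the picture (384x512x3 uint8, red, green, blue); there is no depth.
- bot.camera_params(name): a dict with "fx", "fy", "cx", "cy" (pixels), "position" and "orientation" of the camera in the world. Camera axes: x right, y down, z forward; pixel columns grow to the right and rows downward; lengths in m; the calibration is good to about 2 mm. A picture is of the moment at which its call begins: read the wrist's pose just before it. camera_params takes no time and is no camera call; for the wrist camera it gives the pose at the moment of the call.
- bot.close_job(): hands the job in, once; it reports no verdict.
The state is a dict: "clock": time; "joint_positions": joint angles; "joint_velocities": joint speeds; "joint_efforts": joint torques, N m; "ee_pos": TCP position; "tool_rot": TCP orientation; "wrist_force": force on the tool from outside, world axes, zero at the start; "moment": the same for the moment, N m; "gripper_width": finger opening in m.
Only numpy, scipy, OpenCV 4.12 (cv2) and the standard library are available. Lean on these libraries where they do the work, as an engineer would, in place of code of your own. Each camera call takes 0.05 s, during which the arm holds its last target. There are 200 camera calls.

## Working session

There is one attempt and no reset: what is moved stays moved. The work goes in short steps, Python scripts to look and compute and a tool call to move; the robot and the scene stay as the last step left them, time stands still between calls to the robot, and variables do not carry over. Pictures are saved under pics/ and viewed, about 8 in all and at most 12, crops included, and the job is handed in when it is done.

Besides the shell and the picture viewer there is one more tool, called as a command line: name --pt "numbers of a row" for each row, then --argument value for the rest. move_arm: Moves the arm, as the interface text tells. Its arguments: {"type":"object","properties":{"commands":{"type":"array","items":{"type":"array","items":{"type":"number"}}},"jaw":{"type":"number"},"force":{"type":"number"}},"required":["commands"]}

```bash
ls; mkdir -p pics; python3 - <<'E'
from workcell import bot
import cv2
for n in("scene","top"):
    im=bot.snapshot(n); cv2.imwrite(f"pics/{n}0.png",im[:,:,::-1]); print(bot.camera_params(n))
s=bot.read_state(); print(s, bot.grip_depth)
print(bot.camera_params("wrist"))
a=cv2.imread("pics/scene0.png");b=cv2.imread("pics/top0.png")
E
```

```text
pics
{'fx': 441.43385731549984, 'fy': 441.43385731549984, 'cx': 253.22013496742005, 'cy': 190.70473113992773, 'position': array([ 1.39521605, -0.40026746,  0.83975649]), 'orientation': array([-0.35787742,  0.77150999,  0.47192536, -0.23234144])}
{'fx': 431.97512444518793, 'fy': 431.97512444518793, 'cx': 254.19675666803698, 'cy': 186.4196722654612, 'position': array([0.41524645, 0.01355061, 1.50805833]), 'orientation': array([-0.03634473,  0.71589559, -0.69585281,  0.04428804])}
{'clock': 0.1, 'joint_positions': array([ 1.18709769,  0.46937735, -0.04855375,  1.53358103,  0.02406657,
        1.14098753, -0.08230587]), 'joint_velocities': array([ 0.00090484, -0.00083018,  0.00116077, -0.00383954,  0.00034877,
        0.00064618, -0.00074125]), 'joint_efforts': array([ 1.63484416e-03, -5.09170032e+01, -8.12366651e-02, -2.36827791e+01,
       -6.15734258e-02,  3.44220456e-02,  5.13110297e-05]), 'ee_pos': array([ 0.23430642, -0.6324529 ,  0.22159028]), 'tool_rot': array([-8.66058998e-04,  9.84308000e-01,  1.76456735e-01, -1.80428534e-04]), 'wrist_force': array([ 0.26227806, -1.14168878, -0.0134223 ]), 'moment': array([ 0.00421047,  0.04416007, -0.0063303 ]), 'gripper_width': 0.08729183231963292} 0.0187
{'fx': 335.75035462945453, 'fy': 335.75035462945453, 'cx': 256.08210344768634, 'cy': 192.55178023060992, 'position': array([ 0.30705596, -0.60550698,  0.38333973]), 'orientation': array([ 0.11746865,  0.81221696, -0.56526392, -0.08355495])}
```

View pics/scene0.png

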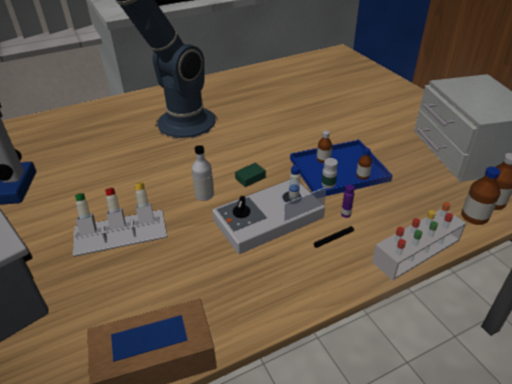

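View pics/top0.png

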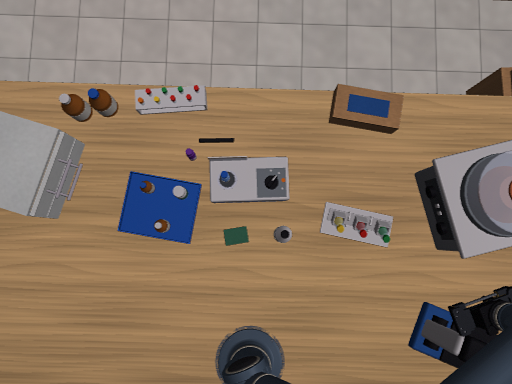

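The scene view shows the rack with green, red and yellow caps (83,198), (112,192), (141,186), blue on the pad (294,172), and a purple lookalike beside it (348,190). The top view shows red in the middle pocket (362,233), blue at (226,177), purple at (190,154), and the tray bottles at (147,186), (180,192) and (161,226). Other red caps are the small tubes near (173,98), which aren't vials. I choose red at (362,233) and blue at (226,177), and check both in a close crop.

```bash
cat > h.py <<'E'
import numpy as np, cv2
from scipy.spatial.transform import Rotation as R
from workcell import bot
def rot(q): return R.from_quat(np.roll(q,-1)).as_matrix()
def ray(p,u,v): return rot(p['orientation'])@np.array([(u-p['cx'])/p['fx'],(v-p['cy'])/p['fy'],1])
def pix(p,u,v,z):
    d=ray(p,u,v); o=np.array(p['position']); return o+d*(z-o[2])/d[2]
def proj(p,X):
    c=rot(p['orientation']).T@(np.array(X)-p['position']); return np.array([p['fx']*c[0]/c[2]+p['cx'],p['fy']*c[1]/c[2]+p['cy']])
def yaw(s): # jaw axis angle mod pi, near pi/2
    y=rot(s['tool_rot'])[:,1]; return np.arctan2(y[1],y[0])%np.pi
E
python3 - <<'E'
from h import *
p=bot.camera_params("top")
for n,u,v,z in [("blue cap",226,177,.153),("red cap",362,233,.12),("yellow cap",340,228,.12),("green cap",385,238,.12),("dial top",272,182,.094),("wh TL",209,157,.05),("TR",288,156,.05),("BL",211,203,.05),("BR",289,201,.05),("tray TL",131,173,.024),("TR",201,184,.024),("BL",119,231,.024),("BR",190,242,.024),("rack TL",325,204,.01),("rTR",392,215,.01),("rBR",389,245,.01),("rBL",321,233,.01),("brown",147,186,.1),("jar",180,192,.085),("dark",161,226,.1),("wash",284,234,.17)]:
    print(n,pix(p,u,v,z).round(3))
im=cv2.imread("pics/top0.png"); a=cv2.resize(im[140:250,110:300],None,fx=4,fy=4,interpolation=cv2.INTER_CUBIC);cv2.imwrite("pics/crop.png",a)
print(yaw(bot.read_state()))
E
```

```text
blue cap [0.598 0.09  0.153]
red cap [ 0.434 -0.349  0.12 ]
yellow cap [ 0.448 -0.279  0.12 ]
green cap [ 0.42  -0.423  0.12 ]
dial top [ 0.594 -0.058  0.094]
wh TL [0.679 0.157 0.05 ]
TR [ 0.691 -0.113  0.05 ]
BL [0.522 0.144 0.05 ]
BR [ 0.536 -0.12   0.05 ]
tray TL [0.62  0.426 0.024]
TR [0.589 0.183 0.024]
BL [0.419 0.455 0.024]
BR [0.389 0.212 0.024]
rack TL [ 0.533 -0.249  0.01 ]
rTR [ 0.501 -0.483  0.01 ]
rBR [ 0.397 -0.472  0.01 ]
rBL [ 0.432 -0.236  0.01 ]
brown [0.568 0.351 0.1  ]
jar [0.553 0.244 0.085]
dark [0.439 0.298 0.1  ]
wash [ 0.424 -0.095  0.17 ]
1.9255674834859169
```

View pics/crop.png

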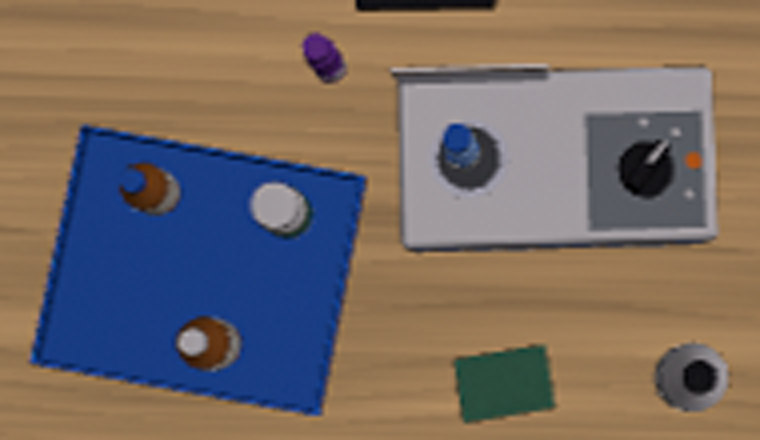

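The crop confirms that blue stands on the pad, with purple separate on the bench. The dial pointer is at the second dot (about 0.7), and orange is the next click. The left-middle of the tray, near crop pixel (145,275), is free. I'll move over the rack for a close look.

move_arm --pt "35 70 60 -0.12" --pt "70 135 120 -0.25" --pt "100 200 130 -0.37" --pt "130 262 130 -0.495" --pt "130 262 130 -0.495" --pt "130 262 130 -0.495" --pt "130 262 130 -0.495" --pt "130 262 130 -0.495" --pt "130 262 130 -0.495" --pt "130 262 130 -0.495" --pt "130 262 130 -0.495" --jaw -0.15 --force 3

```text
clock: 1.02
ee_pos: [0.3636, -0.3709, 0.3512]
tool_rot: [-0.001, 0.998, -0.07, -0.0]
wrist_force: [0.7, -0.5, -0.7]
gripper_width: 0.0502
```

```bash
python3 - <<'E'
from h import *
s=bot.read_state();p=bot.camera_params("wrist");im=bot.snapshot("wrist")[:,:,::-1]
cv2.imwrite("pics/w1.png",im);np.save("w1.npy",p)
print(s['ee_pos'],yaw(s),s['gripper_width'],p['position'],rot(p['orientation'])[:,2])
E
```

```text
[ 0.36363131 -0.37089777  0.35119018] 1.4299990634836122 0.050231503384763246 [ 0.44048164 -0.3821629   0.51285993] [-0.28352556  0.04259963 -0.95801802]
```

View pics/w1.png

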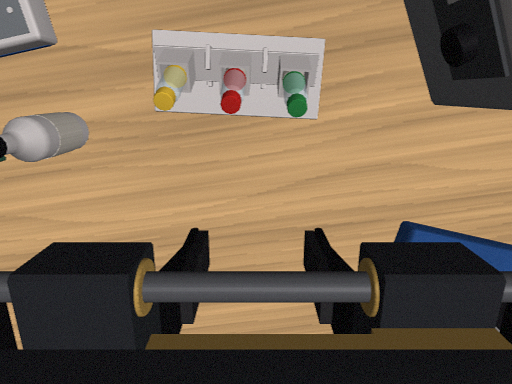

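The wrist view shows the rack with the caps at yellow (165,100), red (231,103) and green (297,105). Red is in the middle pocket.

```bash
python3 - <<'E'
from h import *
from scipy.optimize import least_squares
p=np.load("w1.npy",allow_pickle=True).item();im=cv2.imread("pics/w1.png")
hsv=cv2.cvtColor(im,cv2.COLOR_BGR2HSV)
H,S,V=[hsv[...,i].astype(int) for i in range(3)]
obs=[]
for nm,m in (("y",(abs(H-24)<6)&(S>200)),("r",((H<5)|(H>175))&(S>200)),("g",(abs(H-70)<14)&(S>180))):
    m=m.copy(); m[130:]=0; m[:,:140]=0;m[:,330:]=0
    n,l,st,c=cv2.connectedComponentsWithStats(m.astype(np.uint8)); i=1+np.argmax(st[1:,4]); print(nm,st[i],c[i]); obs.append(c[i])
a=np.array([-np.sin(.45),0,np.cos(.45)])
def X(q,y,s):
    c,sn=np.cos(q[2]),np.sin(q[2]); bott=np.array([0,y,.0357])+a*s
    return np.array([q[0]+c*bott[0]-sn*bott[1],q[1]+sn*bott[0]+c*bott[1],bott[2]])
f=lambda q:np.concatenate([proj(p,X(q,y,.092))-o for y,o in zip((.075,0,-.075),obs)])
r=least_squares(f,[.46,-.36,-.14]);print("bottom centre,yaw",r.x,r.fun.round(1)); print("grip s=66",X(r.x,0,.066),"captop",X(r.x,0,.1))
for y in(.075,-.075):print(X(r.x,y,.1))
for u,v in((153,30),(325,40),(318,118),(153,110)):print(pix(p,u,v,.008).round(3))
E
```

```text
y [174  96   1   5   5] [174.  98.]
r [221  91  19  23 344] [230.42151163 101.60755814]
g [289 112  16   5  19] [296.31578947 114.42105263]
bottom centre,yaw [ 0.46895344 -0.3648601  -0.26717578] [-6.1 -1.7  3.5  3.3  2.7 -1. ]
grip s=66 [ 0.44126425 -0.35728102  0.09512951] captop [ 0.42700012 -0.35337664  0.12574471]
[ 0.44680076 -0.28103761  0.12574471]
[ 0.40719949 -0.42571567  0.12574471]
[ 0.541 -0.252  0.008]
[ 0.495 -0.485  0.008]
[ 0.392 -0.466  0.008]
[ 0.437 -0.228  0.008]
```

```bash
python3 - <<'E'
from h import *
from scipy.optimize import least_squares
p=np.load("w1.npy",allow_pickle=True).item();im=cv2.imread("pics/w1.png")
hsv=cv2.cvtColor(im,cv2.COLOR_BGR2HSV).astype(int);H,S,V=[hsv[...,i] for i in range(3)]
print(hsv[99,165],hsv[104,296],hsv[102,231])
obs=[]
for u,v in((165,99),(231,102),(297,104)):
    m=(abs(H-H[v,u])<7)&(S>165); m=m|((abs(H-H[v,u])>173)&(S>165))
    n,l,st,c=cv2.connectedComponentsWithStats(m.astype(np.uint8)); i=l[v,u]; print(st[i],c[i]); obs.append(c[i])
a=np.array([-np.sin(.45),0,np.cos(.45)])
def X(q,y,s):
    c,sn=np.cos(q[2]),np.sin(q[2]); bott=np.array([0,y,.0357])+a*s
    return np.array([q[0]+c*bott[0]-sn*bott[1],q[1]+sn*bott[0]+c*bott[1],bott[2]])
f=lambda q:np.concatenate([proj(p,X(q,y,.092))-o for y,o in zip((.075,0,-.075),obs)])
r=least_squares(f,[.46,-.36,-.14]);print("bottom centre,yaw",r.x,r.fun.round(1)); print("grip s=66",X(r.x,0,.066),"captop",X(r.x,0,.1))
E
```

```text
[ 22 191 188] [ 68 166 106] [  1 222 153]
[154  87  21  23 381] [164.04986877  98.21259843]
[221  90  20  24 365] [230.51232877 101.55068493]
[287  94  20  23 260] [296.59615385 105.15      ]
bottom centre,yaw [ 0.47369489 -0.35868069 -0.19185536] [ 0.2 -0.  -0.   0.1 -0.2 -0.1]
grip s=66 [ 0.44551389 -0.35320668  0.09512951] captop [ 0.43099641 -0.35038674  0.12574471]
```

move_arm --pt "25 35 5 0.1" --pt "50 70 10 0.19" --pt "75 105 10 0.19" --pt "95 140 10 0.19" --pt "110 178 10 0.19" --pt "125 216 10 0.19" --pt "140 255 10 0.19" --pt "155 293 10 0.19" --pt "165 333 10 0.19" --pt "175 370 10 0.19" --pt "175 400 10 0.19" --pt "175 400 10 0.19"

```text
clock: 2.07
ee_pos: [0.538, 0.0352, 0.3601]
tool_rot: [-0.003, 1.0, 0.028, -0.002]
wrist_force: [-0.6, 1.3, -0.0]
gripper_width: 0.05
```

```bash
python3 - <<'E'
from h import *
s=bot.read_state();p=bot.camera_params("wrist");im=bot.snapshot("wrist")[:,:,::-1]
cv2.imwrite("pics/w2.png",im);np.save("w2.npy",p)
print(s['ee_pos'],yaw(s),s['gripper_width'],p['position'])
E
```

```text
[0.53802923 0.03517144 0.36006876] 1.6275305085702747 0.04998858890298214 [0.6159459  0.03862639 0.52155674]
```

View pics/w2.png

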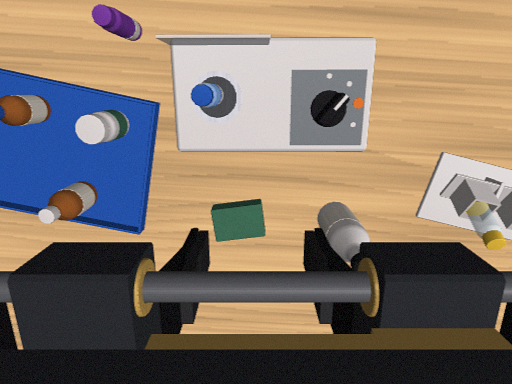

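The view shows the blue cap at (204,95), the pad disc centred near (215,97), the deck corners, the dial top near (329,107) with pointer tip (347,96), and the orange mark at (359,103).

```bash
python3 - <<'E'
from h import *
p=np.load("w2.npy",allow_pickle=True).item();im=cv2.imread("pics/w2.png")
hsv=cv2.cvtColor(im,cv2.COLOR_BGR2HSV).astype(int);H,S,V=[hsv[...,i] for i in range(3)]
m=(abs(H-H[95,204])<8)&(S>150);n,l,st,c=cv2.connectedComponentsWithStats(m.astype(np.uint8));i=l[95,204];print(st[i],c[i])
print("blue",pix(p,*c[i],.145).round(4))
m=(abs(H-H[103,359])<6)&(S>150);n,l,st,c=cv2.connectedComponentsWithStats(m.astype(np.uint8));i=l[103,359];print(st[i],c[i]);O=pix(p,*c[i],.05);print("orange",O.round(4))
C=[pix(p,u,v,.05) for u,v in((171,39),(375,38),(368,150),(180,150))]
print(np.round(C,4),"size",[np.linalg.norm(C[k]-C[(k+1)%4]).round(4) for k in range(4)],"centre",np.mean(C,0).round(4))
w=np.mean([np.arctan2(-(C[0]-C[1])[0],(C[0]-C[1])[1]),np.arctan2(-(C[3]-C[2])[0],(C[3]-C[2])[1])]);print("yaw",w)
print("pad",pix(p,214.5,97,.053).round(4))
dots=[pix(p,u,v,.05) for u,v in((329,76),(349,84),(353,125))]; print("dots",np.round(dots,4))
# circle r=42 fit
from scipy.optimize import least_squares
P=np.array(dots+[O])[:,:2];A=np.array([0,.7,2.1,1.4])
g=lambda q:(np.c_[q[0]+.042*np.cos(q[2]-A),q[1]+.042*np.sin(q[2]-A)]-P).ravel()
r=least_squares(g,[.6,-.06,.05]);print("dial axis,yaw",r.x,r.fun.round(4)); 
t=pix(p,347,96,.094);b=pix(p,329,108,.094);print("ptr",t.round(4),"ctr?",b.round(4),"angle",r.x[2]-np.arctan2(t[1]-r.x[1],t[0]-r.x[0]))
for nm,u,v,z in(("trayspot?",40,170,.004),("jar",117,126,.02),("brown base",80,195,.01),("dark base",38,108,.01),("trayR",158,103,.024),("trayBR",142,233,.024)):print(nm,pix(p,u,v,z).round(3))
t=bot.camera_params("top");print("spot top",pix(t,146,209,.004).round(3),"bases",[pix(t,*q,.01).round(3) for q in((149,188.5),(182,193.5),(165,226))])
E
```

```text
[191  85  22  21 369] [201.85907859  94.96747967]
blue [0.6088 0.0996 0.145 ]
[353  98  11  10  84] [357.91666667 102.61904762]
orange [ 0.609  -0.0964  0.05  ]
[[ 0.6743  0.1555  0.05  ]
 [ 0.69   -0.1068  0.05  ]
 [ 0.5457 -0.1198  0.05  ]
 [ 0.5304  0.1452  0.05  ]] size [np.float64(0.2627), np.float64(0.1449), np.float64(0.2654), np.float64(0.1442)] centre [0.6101 0.0185 0.05  ]
yaw 0.05864823812146936
pad [0.6054 0.0975 0.053 ]
dots [[ 0.6407 -0.0533  0.05  ]
 [ 0.6322 -0.0811  0.05  ]
 [ 0.579  -0.0939  0.05  ]]
dial axis,yaw [ 0.59855243 -0.05604448  0.06459839] [-0.0003 -0.      0.0002  0.0001  0.0008  0.0003 -0.0007 -0.0005]
ptr [ 0.6167 -0.0694  0.094 ] ctr? [ 0.6013 -0.0492  0.094 ] angle 0.7000678158461145
trayspot? [0.477 0.378 0.004]
jar [0.555 0.245 0.02 ]
brown base [0.441 0.315 0.01 ]
dark base [0.574 0.365 0.01 ]
trayR [0.592 0.182 0.024]
trayBR [0.387 0.213 0.024]
spot top [0.498 0.372 0.004] bases [array([0.569, 0.365, 0.01 ]), array([0.555, 0.249, 0.01 ]), array([0.441, 0.303, 0.01 ])]
```

move_arm --pt "35 32 0 0" --pt "69.5 63.5 0 0" --pt "69.5 63.5 -40 0" --pt "69.5 63.5 -75 0" --pt "69.5 63.5 -110 0" --pt "69.5 63.5 -145 0" --pt "69.5 63.5 -175 0" --pt "69.5 63.5 -175 0" --pt "69.5 63.5 -175 0"

```text
clock: 2.87
ee_pos: [0.6073, 0.0917, 0.1833]
tool_rot: [-0.001, 1.0, 0.024, -0.004]
wrist_force: [0.4, 0.5, 1.4]
gripper_width: 0.0504
```

```bash
python3 - <<'E'
from h import *
s=bot.read_state();p=bot.camera_params("wrist");im=bot.snapshot("wrist")[:,:,::-1]
cv2.imwrite("pics/w3.png",im);np.save("w3.npy",p)
print(s['ee_pos'],yaw(s),s['gripper_width'],p['position'])
g=s['ee_pos'];print(proj(p,g),proj(p,[.6075,.0985,.153]),proj(p,[.6075,.0985,.113]))
E
```

```text
[0.60729392 0.09171697 0.18326496] 1.619791828644642 0.05037910820130656 [0.68591328 0.09528129 0.34441691]
[256.54925563 245.81141253] [245.60730497 223.07879486] [247.41873372 202.2024655 ]
```

View pics/w3.png

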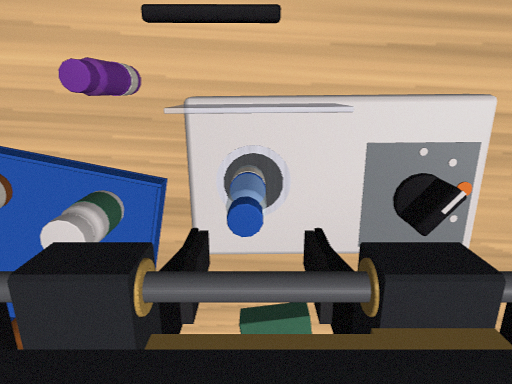

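The view shows the blue cap top at (245,217) between the fingers' columns, and the dark pad disc spanning columns 222–284 with its centre near (253,182).

```bash
python3 - <<'E'
from h import *
p=np.load("w3.npy",allow_pickle=True).item()
print("cap",pix(p,245,217,.153).round(4),"pad",pix(p,253,182,.053).round(4),"dial ctr",pix(p,430,200,.094).round(4), pix(p,465,188,.05).round(4))
s=bot.read_state();print(s['ee_pos'],yaw(s))
E
```

```text
cap [0.6115 0.099  0.153 ] pad [0.6066 0.0951 0.053 ] dial ctr [ 0.61   -0.0441  0.094 ] [ 0.6096 -0.0981  0.05  ]
[0.60873369 0.09279974 0.18558358] 1.620392583155991
```

move_arm --pt "2 6 0 0" --pt "2 6 -30 0" --pt "2 6 -60 0" --pt "2 6 -88 0" --pt "2 6 -88 0" --pt "2 6 -88 0" --pt "2 6 -88 0"

```text
clock: 3.5
ee_pos: [0.6129, 0.0995, 0.1005]
tool_rot: [-0.002, 1.0, 0.025, 0.001]
wrist_force: [-0.1, 0.3, 0.9]
gripper_width: 0.0501
```

move_arm --pt "0 0 0 0" --pt "0 0 0 0"

```text
clock: 3.67
ee_pos: [0.6151, 0.1002, 0.1035]
tool_rot: [-0.002, 1.0, 0.025, 0.004]
wrist_force: [-0.4, -0.5, 0.7]
gripper_width: 0.0499
```

move_arm --pt "-5 -1 -7 0" --pt "-5 -1 -7 0" --pt "-5 -1 -7 0"

```text
clock: 3.92
ee_pos: [0.6096, 0.0991, 0.0966]
tool_rot: [-0.002, 1.0, 0.025, 0.004]
wrist_force: [0.5, -0.3, -0.2]
gripper_width: 0.0496
```

move_arm --pt "-1 0 -2 0" --pt "-1 0 -2 0" --pt "-1 0 -2 0" --pt "-1 0 -2 0" --pt "-1 0 -2 0" --pt "-1 0 -2 0" --jaw 1 --force 3

```text
clock: 4.42
ee_pos: [0.6087, 0.0991, 0.0946]
tool_rot: [-0.002, 1.0, 0.025, 0.004]
wrist_force: [0.9, 0.4, -0.4]
gripper_width: 0.0276
```

move_arm --pt "0 0 8 0" --pt "0 0 25 0" --pt "0 0 50 0" --pt "0 0 75 0" --pt "0 0 100 0" --pt "0 0 125 0" --pt "0 5 135 0" --pt "-5 20 135 0" --pt "-15 40 135 0" --pt "-25 65 135 0" --pt "-35 90 135 0" --pt "-45 115 135 0"

```text
clock: 5.42
ee_pos: [0.5627, 0.2153, 0.2292]
tool_rot: [-0.002, 1.0, 0.025, 0.003]
wrist_force: [0.0, 0.3, -0.6]
gripper_width: 0.028
```

move_arm --pt "-10 25 0 0" --pt "-20 50 0 0" --pt "-30 75 0 0" --pt "-40 100 0 0" --pt "-48 125 0 0" --pt "-55 145 0 0" --pt "-58 158 0 0" --pt "-58 160 0 0" --pt "-58 160 0 0" --pt "-58 160 0 0"

```text
clock: 6.25
ee_pos: [0.5056, 0.3737, 0.2288]
tool_rot: [-0.001, 1.0, 0.024, 0.003]
wrist_force: [-0.2, 0.5, -0.7]
gripper_width: 0.0279
```

```bash
python3 - <<'E'
from h import *
s=bot.read_state();p=bot.camera_params("wrist");im=bot.snapshot("wrist")[:,:,::-1]
cv2.imwrite("pics/w4.png",im);np.save("w4.npy",p)
print(s['ee_pos'],yaw(s),s['gripper_width'],s['wrist_force'])
E
```

```text
[0.50561798 0.37365898 0.22877612] 1.6181328847059244 0.027949647940448484 [-0.19760913  0.48773227 -0.68694888]
```

View pics/w4.png

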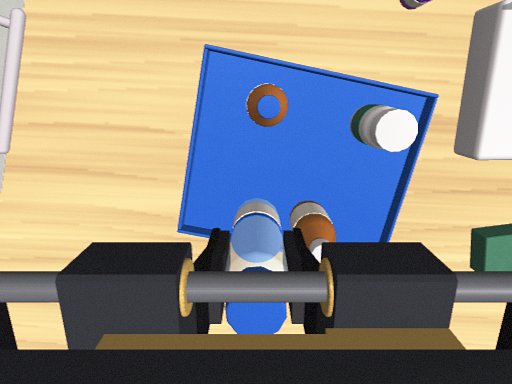

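The view shows the blue vial held between the fingers, the dark bottle top at (268,106), the jar at (397,130) and the brown bottle near (313,215). I'll compute clearances before lowering.

```bash
python3 - <<'E'
from h import *
p=np.load("w4.npy",allow_pickle=True).item()
print("dark",pix(p,268,106,.104).round(3),"jar",pix(p,397,130,.089).round(3),"brown",pix(p,312,213,.01).round(3),pix(p,318,248,.109).round(3),"TL",pix(p,206,46,.024).round(3),"BL",pix(p,180,232,.024).round(3))
for c in((.441,.309),):print(proj(p,[*c,.004]),proj(p,[*c,.109]))
print(proj(p,[.505,.374,.004]))
E
```

```text
dark [0.574 0.368 0.104] jar [0.558 0.252 0.089] brown [0.449 0.305 0.01 ] [0.45  0.315 0.109] TL [0.627 0.431 0.024] BL [0.423 0.461 0.024]
[307.18622866 217.26899767] [323.33712942 256.95239711]
[256.69512903 163.44602378]
```

move_arm --pt "0 0 -25 0" --pt "0 0 -50 0" --pt "0 0 -75 0" --pt "0 0 -100 0" --pt "0 0 -125 0" --pt "0 0 -145 0" --pt "0 0 -160 0" --pt "0 0 -170 0" --pt "0 0 -176 0" --pt "0 0 -178 0" --pt "0 0 -178 0" --pt "0 0 -178 0"

```text
clock: 7.3
ee_pos: [0.5065, 0.3736, 0.0518]
tool_rot: [-0.002, 1.0, 0.023, 0.004]
wrist_force: [0.0, 0.1, -0.5]
gripper_width: 0.0282
```

move_arm --pt "0 0 -1 0" --pt "0 0 -2 0" --pt "0 0 -3 0" --pt "0 0 -3 0"

```text
clock: 7.63
ee_pos: [0.5066, 0.3736, 0.049]
tool_rot: [-0.002, 1.0, 0.023, 0.004]
wrist_force: [0.0, 0.2, -1.1]
gripper_width: 0.0278
```

move_arm --pt "0 0 -1 0" --pt "0 0 -2 0" --pt "0 0 -2 0"

```text
clock: 7.88
ee_pos: [0.5064, 0.3735, 0.0467]
tool_rot: [-0.002, 1.0, 0.023, 0.004]
wrist_force: [-0.3, 0.3, -0.7]
gripper_width: 0.0279
```

move_arm --pt "0 0 -1 0" --pt "0 0 -2 0" --pt "0 0 -2 0"

```text
clock: 8.13
ee_pos: [0.5066, 0.3736, 0.045]
tool_rot: [-0.002, 1.0, 0.023, 0.004]
wrist_force: [-0.8, -0.5, 2.3]
gripper_width: 0.0278
```

Contact felt. Releasing gently.

move_arm --pt "0 0 0 0" --pt "0 0 0 0" --pt "0 0 0 0" --pt "0 0 0 0" --pt "0 0 0 0" --jaw -0.15

```text
clock: 8.55
ee_pos: [0.5065, 0.3736, 0.0449]
tool_rot: [-0.002, 1.0, 0.023, 0.004]
wrist_force: [-0.5, 0.7, 0.2]
gripper_width: 0.0481
```

move_arm --pt "0 0 15 0" --pt "0 0 45 0" --pt "0 0 80 0" --pt "0 0 120 0" --pt "0 0 160 0" --pt "0 0 200 0" --pt "0 0 240 0" --pt "0 0 280 0" --pt "0 0 280 0"

```text
clock: 9.3
ee_pos: [0.5088, 0.3767, 0.3345]
tool_rot: [-0.007, 1.0, 0.023, 0.011]
wrist_force: [0.1, 1.3, 0.2]
gripper_width: 0.0504
```

```bash
python3 - <<'E'
from h import *
s=bot.read_state();p=bot.camera_params("wrist");im=bot.snapshot("wrist")[:,:,::-1]
t=bot.camera_params("scene");b=bot.snapshot("scene")[:,:,::-1]
c=cv2.resize(b[120:220,270:400],None,fx=3,fy=3,interpolation=cv2.INTER_CUBIC)
cv2.imwrite("pics/w5.png",cv2.resize(np.hstack([im[:,:384],cv2.copyMakeBorder(c,0,84,0,0,cv2.BORDER_CONSTANT)]),None,fx=1,fy=1))
print(s['ee_pos'],yaw(s),s['gripper_width'],proj(p,[.5066,.3736,.004]),proj(p,[.5066,.3736,.104]),proj(t,[.5066,.3736,.004]),proj(t,[.5066,.3736,.104]))
E
```

```text
[0.50880583 0.37671567 0.33453701] 1.616905611107551 0.050350807330186965 [261.48902597 153.8941124 ] [261.60006945 166.79856626] [351.26247011 163.91083525] [355.21976481 137.30754962]
```

View pics/w5.png

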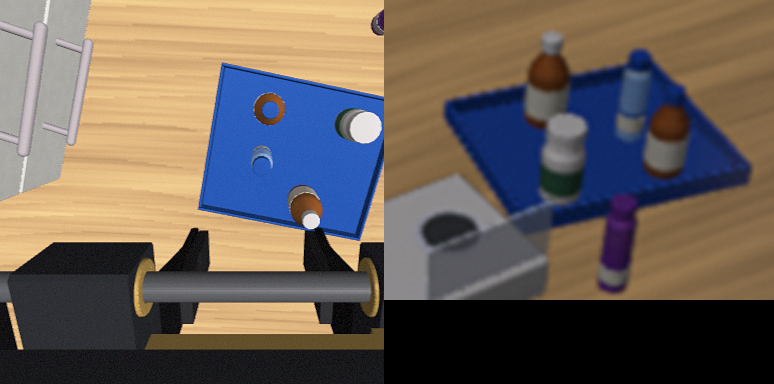

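Blue stands upright on the tray floor, clear of the bottles, and the pad is empty. Next is the red vial.

move_arm --pt "0 -35 -10 -0.1" --pt "0 -70 -15 -0.2" --pt "0 -110 -15 -0.238" --pt "0 -150 -15 -0.238" --pt "0 -190 -15 -0.238" --pt "0 -230 -15 -0.238" --pt "0 -270 -15 -0.238" --pt "0 -310 -15 -0.238" --pt "0 -350 -15 -0.238" --pt "0 -390 -15 -0.238" --pt "-5 -430 -15 -0.238" --pt "-10 -465 -15 -0.238"

```text
clock: 10.4
ee_pos: [0.4952, -0.0937, 0.31]
tool_rot: [-0.002, 0.995, -0.097, 0.004]
wrist_force: [1.5, -0.3, -0.5]
gripper_width: 0.0497
```

move_arm --pt "-10 -40 0 0" --pt "-20 -80 0 0" --pt "-30 -120 0 0" --pt "-40 -160 0 0" --pt "-50 -200 0 0" --pt "-50 -240 0 0" --pt "-50 -260 0 0" --pt "-50 -260 0 0" --pt "-50 -260 0 0" --pt "-50 -260 0 0"

```text
clock: 11.23
ee_pos: [0.4451, -0.3521, 0.3084]
tool_rot: [-0.003, 0.995, -0.096, 0.003]
wrist_force: [-0.4, 1.1, 0.7]
gripper_width: 0.05
```

```bash
python3 - <<'E'
from h import *
s=bot.read_state();e=s['ee_pos'];print(e,yaw(s)); print("to go",1000*(np.array([.4455,-.3532,.0764])-e),1.379-yaw(s))
E
```

```text
[ 0.44508898 -0.35210775  0.30843515] 1.3785455939400624
to go [   0.41102421   -1.09225247 -232.03514963] 0.0004544060599376287
```

Descend to above the caps and check with the wrist camera.

move_arm --pt "0 -1 -30 0" --pt "0 -1 -65 0" --pt "0 -1 -100 0" --pt "0 -1 -120 0" --pt "0 -1 -132 0" --pt "0 -1 -132 0" --pt "0 -1 -132 0" --pt "0 -1 -132 0"

```text
clock: 11.9
ee_pos: [0.4461, -0.3525, 0.1776]
tool_rot: [-0.003, 0.995, -0.095, 0.004]
wrist_force: [0.7, -0.8, -0.8]
gripper_width: 0.0498
```

```bash
python3 - <<'E'
from h import *
from scipy.optimize import least_squares
s=bot.read_state();p=bot.camera_params("wrist");im=np.ascontiguousarray(bot.snapshot("wrist")[:,:,::-1])
e=s['ee_pos']; print(e,yaw(s))
ax=np.array([-np.sin(.45)*np.cos(-.192),-np.sin(.45)*np.sin(-.192),np.cos(.45)])
B=np.array([.4737,-.3587,.0357])
q=[proj(p,B+ax*t) for t in(.04,.066,.078,.1)];print(np.round(q,1))
for u in q: cv2.circle(im,tuple(int(round(x)) for x in u),2,(255,255,0),-1)
cv2.imwrite("pics/w6.png",im);np.save("w6.npy",p)
E
```

```text
[ 0.4460847  -0.35249697  0.17755559] 1.380171668168317
[[258.1 178.1]
 [258.  199.8]
 [257.9 210.9]
 [257.8 233.6]]
```

View pics/w6.png

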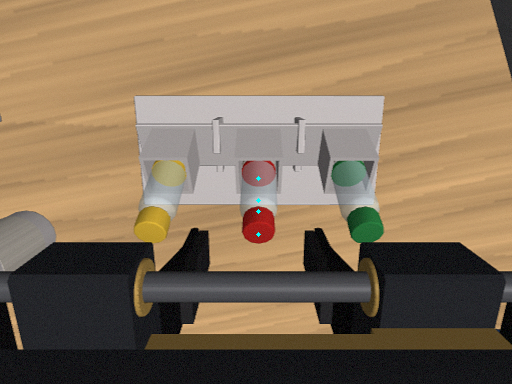

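The predicted axis points land on the red vial, at column 258 with the cap near (258,230). The neighbours are clear of the fingers. Descend and grip.

move_arm --pt "-0.5 -0.5 -25 0" --pt "-0.5 -0.5 -50 0" --pt "-0.5 -0.5 -75 0" --pt "-0.5 -0.5 -92 0" --pt "-0.5 -0.5 -100 0" --pt "-0.5 -0.5 -101 0" --pt "-0.5 -0.5 -101 0" --pt "-0.5 -0.5 -101 0" --pt "-0.5 -0.5 -101 0"

```text
clock: 12.7
ee_pos: [0.4466, -0.3541, 0.0784]
tool_rot: [-0.002, 0.995, -0.095, 0.006]
wrist_force: [0.2, 0.2, 0.5]
gripper_width: 0.0497
```

move_arm --pt "0 0 0 0" --pt "0 0 0 0" --pt "0 0 0 0" --pt "0 0 0 0" --pt "0 0 0 0" --pt "0 0 0 0" --jaw 1 --force 3

```text
clock: 13.2
ee_pos: [0.4467, -0.3541, 0.0786]
tool_rot: [-0.002, 0.995, -0.095, 0.006]
wrist_force: [-0.2, -0.3, 1.4]
gripper_width: 0.0279
```

move_arm --pt "-2 0.5 4.5 0" --pt "-4.5 1 9 0" --pt "-8.5 1.7 18 0" --pt "-13 2.5 27 0" --pt "-17 3.3 36 0" --pt "-21.5 4 45 0" --pt "-26 5 54 0" --pt "-28 5.5 60 0" --pt "-28 5.5 80 0" --pt "-28 5.5 105 0" --pt "-28 5.5 130 0" --pt "-28 5.5 140 0"

```text
clock: 14.2
ee_pos: [0.4199, -0.3496, 0.2224]
tool_rot: [-0.0, 0.995, -0.095, 0.008]
wrist_force: [-0.1, 0.3, -0.1]
gripper_width: 0.0281
```

```bash
python3 - <<'E'
from h import *
s=bot.read_state();print(s['ee_pos'],yaw(s),s['gripper_width'],s['wrist_force'])
p=bot.camera_params("wrist");im=np.ascontiguousarray(bot.snapshot("wrist")[:,:,::-1])
b=bot.snapshot("scene")[:,:,::-1];t=bot.camera_params("scene");u,v=proj(t,s['ee_pos']).astype(int);print(u,v)
c=cv2.resize(b[max(v-60,0):v+68,max(u-50,0):u+50],(300,384),interpolation=cv2.INTER_CUBIC)
cv2.imwrite("pics/w7.png",np.hstack([im[:,60:460],c]))
E
```

```text
[ 0.41990321 -0.34957466  0.222386  ] 1.3795474108292731 0.028100248739867186 [-0.12953353  0.28613227 -0.10939778]
100 155
```

View pics/w7.png

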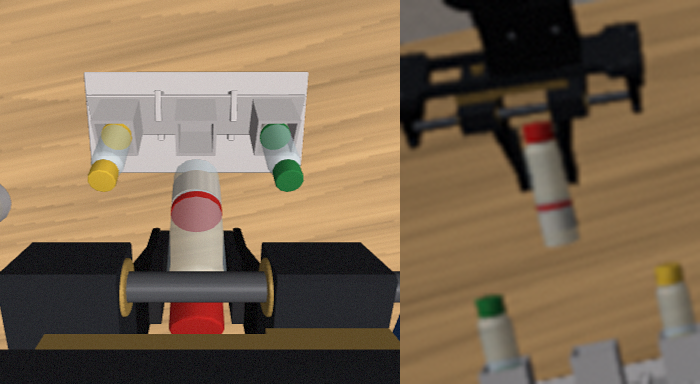

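```bash
python3 - <<'E'
from h import *
s=bot.read_state();p=bot.camera_params("wrist");e=s['ee_pos'];g=e+[0,0,.0187];f=np.array([np.cos(-.192),np.sin(-.192),0])
for th in(0,.2,.3,.45,.55):
    ax=-f*np.sin(th)+np.array([0,0,np.cos(th)]); n=f*np.cos(th)+np.array([0,0,np.sin(th)])
    print(th,[proj(p,X).round(0) for X in(g-.067*ax,g-.067*ax+.014*n,g-.067*ax-.014*n,g+.033*ax)])
# move to pad plan
w=.062; P=np.array([.606,.0963])
fw=np.array([np.cos(w),np.sin(w)])
print("yaw now",yaw(s),"need",np.pi/2+w-yaw(s))
for th in(.45,.3,.15,0): 
    x=-.014+.014*np.cos(th)-.067*np.sin(th); z=.053+.014*np.sin(th)+.067*np.cos(th)-.0187
    q=P+fw*x; print(th,"tcp",q.round(4),round(z,4),"shift",(1000*(np.r_[q,z]-e)).round(1))
E
```

```text
0 [array([256., 215.]), array([256., 195.]), array([256., 235.]), array([256., 303.])]
0.2 [array([256., 196.]), array([256., 177.]), array([256., 215.]), array([256., 317.])]
0.3 [array([256., 187.]), array([256., 168.]), array([256., 205.]), array([256., 323.])]
0.45 [array([256., 174.]), array([256., 156.]), array([256., 191.]), array([256., 330.])]
0.55 [array([256., 166.]), array([256., 148.]), array([256., 182.]), array([256., 333.])]
yaw now 1.3796656055404408 need 0.2531307212544558
0.45 tcp [0.5755 0.0944] 0.1007 shift [ 155.9  443.7 -120. ]
0.3 tcp [0.5856 0.095 ] 0.1024 shift [ 166.   444.3 -118.3]
0.15 tcp [0.5958 0.0957] 0.1026 shift [ 176.2  445.  -118.1]
0 tcp [0.606  0.0963] 0.1013 shift [ 186.4  445.6 -119.4]
```

The vial is held with its bottom edge at row 160, which is about 0.41 rad of lean. I'll carry it to above the pad, then tip it upright about its lower edge.

move_arm --pt "5 10 20 0.02" --pt "15 35 40 0.06" --pt "28 65 50 0.1" --pt "40 100 50 0.14" --pt "55 135 50 0.18" --pt "68 170 50 0.22" --pt "80 205 50 0.253" --pt "92 240 50 0.253" --pt "105 275 50 0.253" --pt "118 310 50 0.253" --pt "130 345 50 0.253" --pt "140 375 50 0.253"

```text
clock: 15.3
ee_pos: [0.559, 0.0285, 0.2687]
tool_rot: [-0.002, 0.999, 0.032, 0.006]
wrist_force: [0.2, 0.9, -1.0]
gripper_width: 0.0281
```

move_arm --pt "6 25 0 0" --pt "12 50 0 0" --pt "16 65 0 0" --pt "18 70 0 0" --pt "18 70 -15 0" --pt "18 70 -40 0" --pt "18 70 -60 0" --pt "18 70 -60 0" --pt "18 70 -60 0"

```text
clock: 16.05
ee_pos: [0.576, 0.097, 0.207]
tool_rot: [-0.002, 1.0, 0.031, 0.004]
wrist_force: [0.4, -0.6, 0.0]
gripper_width: 0.0281
```

```bash
python3 - <<'E'
from h import *
s=bot.read_state();print(s['ee_pos'],yaw(s),s['gripper_width'],s['wrist_force'])
print(1000*(np.array([.5775,.0945,.1015])-s['ee_pos']), 1.6328-yaw(s))
E
```

```text
[0.57595323 0.09703608 0.20698976] 1.6332762823961604 0.028076014597097944 [ 0.43782266 -0.62217166  0.017672  ]
[   1.54676598   -2.53607567 -105.4897583 ] -0.0004762823961603768
```

move_arm --pt "1.5 -2 -25 0" --pt "1.5 -2 -50 0" --pt "1.5 -2 -75 0" --pt "1.5 -2 -90 0" --pt "1.5 -2 -97 0" --pt "1.5 -2 -99 0" --pt "1.5 -2 -99 0" --pt "1.5 -2 -99 0"

```text
clock: 16.72
ee_pos: [0.5787, 0.0952, 0.1096]
tool_rot: [-0.002, 0.999, 0.031, 0.005]
wrist_force: [-0.2, 0.9, -0.1]
gripper_width: 0.0283
```

move_arm --pt "0 0 -1 0" --pt "0 0 -2 0" --pt "0 0 -3 0" --pt "0 0 -3 0"

```text
clock: 17.05
ee_pos: [0.5788, 0.0952, 0.1068]
tool_rot: [-0.002, 0.999, 0.031, 0.006]
wrist_force: [0.3, -0.4, -1.0]
gripper_width: 0.0281
```

move_arm --pt "0 0 -1 0" --pt "0 0 -2 0" --pt "0 0 -2 0"

```text
clock: 17.3
ee_pos: [0.5786, 0.0952, 0.1046]
tool_rot: [-0.002, 1.0, 0.031, 0.005]
wrist_force: [-0.3, -0.1, -0.2]
gripper_width: 0.0278
```

move_arm --pt "0 0 -1 0" --pt "0 0 -2 0" --pt "0 0 -2 0"

```text
clock: 17.55
ee_pos: [0.5784, 0.0952, 0.1023]
tool_rot: [-0.002, 0.999, 0.031, 0.005]
wrist_force: [0.2, -0.2, -1.0]
gripper_width: 0.0282
```

move_arm --pt "0 0 -1 0" --pt "0 0 -2 0" --pt "0 0 -2 0"

```text
clock: 17.8
ee_pos: [0.5785, 0.0953, 0.1005]
tool_rot: [-0.002, 0.999, 0.031, 0.005]
wrist_force: [-0.6, 0.8, 1.7]
gripper_width: 0.0279
```

move_arm --pt "2 0.1 0.2 0" --pt "4 0.2 0.5 0" --pt "6 0.4 0.8 0" --pt "8 0.5 1.0 0" --pt "10 0.6 1.1 0" --pt "10 0.6 1.1 0"

```text
clock: 18.3
ee_pos: [0.5892, 0.0959, 0.1017]
tool_rot: [-0.002, 0.999, 0.031, 0.006]
wrist_force: [0.6, 0.1, 1.7]
gripper_width: 0.0281
```

```bash
python3 - <<'E'
from h import *
s=bot.read_state();print(s['ee_pos'],s['wrist_force'],s['moment'])
p=bot.camera_params("wrist");im=np.ascontiguousarray(bot.snapshot("wrist")[:,:,::-1])
for th in(0,.15,.3,.45):
    e=s['ee_pos'];g=e+[0,0,.0187];f=np.array([np.cos(.062),np.sin(.062),0])
    ax=-f*np.sin(th)+np.array([0,0,np.cos(th)]); n=f*np.cos(th)+np.array([0,0,np.sin(th)])
    print(th,[proj(p,X).round(0) for X in(g-.067*ax,g-.067*ax+.014*n,g-.067*ax-.014*n,g+.033*ax)])
print([proj(p,[.606+d,.0963,.053]).round(0) for d in(-.027,0,.027)])
cv2.imwrite("pics/w8.png",np.hstack([cv2.resize(im[100:360,150:362],None,fx=2,fy=2,interpolation=cv2.INTER_CUBIC)]))
E
```

```text
[0.58919949 0.09592857 0.10174274] [0.55664314 0.11764101 1.65277527] [-0.01018912  0.13816987  0.00395546]
0 [array([257., 215.]), array([257., 195.]), array([257., 234.]), array([256., 304.])]
0.15 [array([257., 201.]), array([257., 181.]), array([257., 220.]), array([256., 315.])]
0.3 [array([257., 187.]), array([257., 168.]), array([257., 205.]), array([256., 323.])]
0.45 [array([257., 174.]), array([257., 156.]), array([257., 191.]), array([256., 330.])]
[array([255., 229.]), array([258., 190.]), array([261., 149.])]
```

View pics/w8.png

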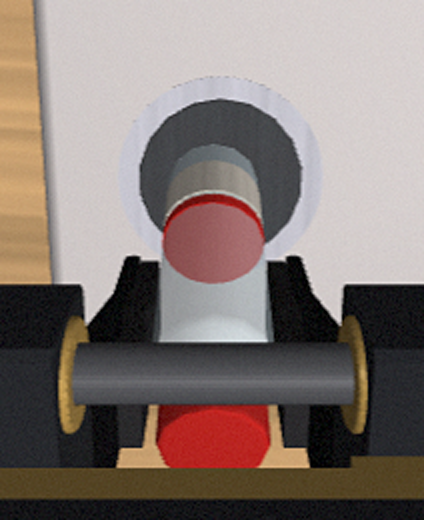

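Bottom edge at row 172, so the lean is down to about 0.25 rad and the base still sits well on the dark disc. Finish the tipping.

move_arm --pt "2 0.1 0.2 0" --pt "4 0.2 0.3 0" --pt "6 0.4 0.4 0" --pt "8 0.5 0.4 0" --pt "10 0.6 0.3 0" --pt "12 0.7 0.1 0" --pt "14 0.8 -0.2 0" --pt "16 0.9 -0.5 0" --pt "16.5 1.0 -0.7 0" --pt "16.5 1.0 -0.7 0"

```text
clock: 19.18
ee_pos: [0.6057, 0.0969, 0.101]
tool_rot: [-0.002, 0.999, 0.031, 0.006]
wrist_force: [-0.2, -0.8, -0.2]
gripper_width: 0.0278
```

```bash
python3 - <<'E'
from h import *
s=bot.read_state();print(s['ee_pos'],s['wrist_force'])
p=bot.camera_params("wrist");im=np.ascontiguousarray(bot.snapshot("wrist")[:,:,::-1])
cv2.imwrite("pics/w9.png",im)
e=s['ee_pos'];g=e+[0,0,.0187];f=np.array([np.cos(.062),np.sin(.062),0])
for th in(-.1,0,.1,.2):
    ax=-f*np.sin(th)+np.array([0,0,np.cos(th)]); n=f*np.cos(th)+np.array([0,0,np.sin(th)])
    print(th,[proj(p,X).round(0) for X in(g-.067*ax+.014*n,g+.033*ax)])
# column profile along the vial axis
hsv=cv2.cvtColor(im,cv2.COLOR_BGR2HSV)
for r in range(146,262,4): print(r,im[r,250:262].mean(0).astype(int),end=' ; ')
red=(hsv[...,1]>200)&((hsv[...,0]<5)|(hsv[...,0]>175));ys=np.where(red[:,240:272].sum(1)>8)[0];print("\nred rows",ys)
E
```

```text
[0.60571553 0.09691623 0.10096867] [-0.23915091 -0.77111864 -0.22881439]
-0.1 [array([257., 204.]), array([256., 296.])]
0 [array([257., 195.]), array([256., 304.])]
0.1 [array([257., 186.]), array([256., 311.])]
0.2 [array([257., 177.]), array([256., 318.])]
146 [204 205 212] ; 150 [203 205 211] ; 154 [203 205 212] ; 158 [204 205 212] ; 162 [203 205 212] ; 166 [203 193 194] ; 170 [203 193 194] ; 174 [209 199 201] ; 178 [74 70 70] ; 182 [74 70 67] ; 186 [74 71 70] ; 190 [74 71 68] ; 194 [96 92 86] ; 198 [ 90  95 100] ; 202 [88 94 99] ; 206 [175 184 186] ; 210 [ 54  56 171] ; 214 [ 77  77 141] ; 218 [ 76  77 140] ; 222 [ 77  77 141] ; 226 [ 79  78 142] ; 230 [ 76  76 140] ; 234 [ 76  76 141] ; 238 [ 77  77 141] ; 242 [ 75  75 140] ; 246 [104 102 164] ; 250 [113 112 173] ; 254 [115 114 176] ; 258 [ 67  66 112] ; 
red rows [208 209 210 211 259 260 261 262 263 264 265 266 267 268 269 270 303 304
 305 306 307 308 309 310 311 312 313 314 315 316 317 318 319 320 321 322
 323 324 325]
```

Bottom edge at row 193 means the vial is upright to within 0.02 rad. Seat it softly and release.

move_arm --pt "0 0 -0.5 0" --pt "0 0 -1 0" --pt "0 0 -1 0"

```text
clock: 19.48
ee_pos: [0.6063, 0.0971, 0.1006]
tool_rot: [-0.002, 0.999, 0.031, 0.006]
wrist_force: [-0.1, 0.4, 3.9]
gripper_width: 0.0276
```

move_arm --pt "0 0 0 0" --pt "0 0 0 0" --pt "0 0 0 0" --pt "0 0 0 0" --pt "0 0 0 0" --pt "0 0 0 0" --jaw -0.15

```text
clock: 19.98
ee_pos: [0.6061, 0.0971, 0.1004]
tool_rot: [-0.002, 0.999, 0.031, 0.006]
wrist_force: [-0.8, -0.8, 0.0]
gripper_width: 0.0493
```

move_arm --pt "0 0 15 0" --pt "0 0 40 0" --pt "0 0 75 0" --pt "0 0 110 0" --pt "0 0 145 0" --pt "0 0 160 0" --pt "0 0 160 0" --pt "0 0 160 0"

```text
clock: 20.65
ee_pos: [0.6063, 0.0971, 0.2612]
tool_rot: [-0.002, 0.999, 0.031, 0.007]
wrist_force: [0.6, -0.2, -0.2]
gripper_width: 0.0502
```

```bash
python3 - <<'E'
from h import *
s=bot.read_state();p=bot.camera_params("wrist");im=np.ascontiguousarray(bot.snapshot("wrist")[:,:,::-1]);t=bot.camera_params("scene");b=bot.snapshot("scene")[:,:,::-1]
print(s['ee_pos'],yaw(s),s['wrist_force'])
for q in([.606,.0965,.053],[.606,.0965,.153],[.5986,-.056,.094]):print(proj(p,q).round(1),proj(t,q).round(1))
c=cv2.resize(b[140:250,200:340],None,fx=2.2,fy=2.2,interpolation=cv2.INTER_CUBIC);c=cv2.copyMakeBorder(c,0,384-c.shape[0],0,0,cv2.BORDER_CONSTANT)
cv2.imwrite("pics/w10.png",np.hstack([im[:,100:],c[:,:380]])); np.save("w10.npy",p)
d=np.array([.5986,-.056,.0663+.0]);d[2]=.085-.0187;print("dial tcp go",1000*(d-s['ee_pos']),"jaw yaw need",(np.pi/2+.062-.7)-yaw(s))
E
```

```text
[0.60629714 0.09711287 0.26116628] 1.6330219097945358 [ 0.64614533 -0.22982696 -0.21513547]
[257.7 167.5] [292.5 196.3]
[257.7 191.4] [293.9 167. ]
[406.6 191.9] [240.7 200.4]
dial tcp go [  -7.69714309 -153.11286922 -194.86628222] jaw yaw need -0.7002255829996391
```

View pics/w10.png

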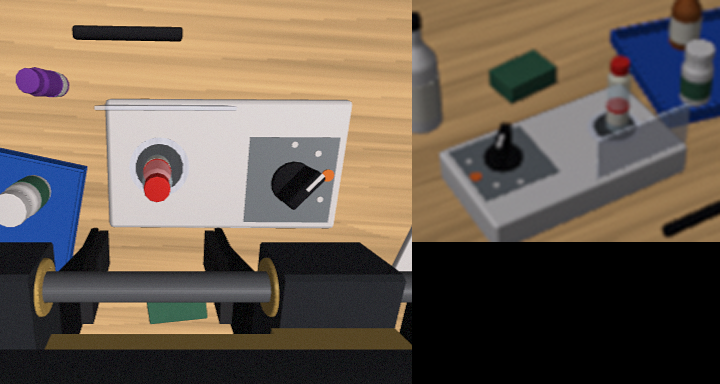

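The red vial stands upright on the disc, cap at (257,187) against the predicted (258,191). The dial pointer is still at the 0.7 dot. Next is the dial.

move_arm --pt "-2 -35 0 -0.1" --pt "-4 -70 0 -0.2" --pt "-6 -105 0 -0.3" --pt "-8 -135 0 -0.4" --pt "-8 -153 0 -0.5" --pt "-8 -153 0 -0.6" --pt "-8 -153 -10 -0.7" --pt "-8 -153 -45 -0.7" --pt "-8 -153 -80 -0.7" --pt "-8 -153 -110 -0.7" --pt "-8 -153 -130 -0.7" --pt "-8 -153 -130 -0.7"

```text
clock: 21.75
ee_pos: [0.5921, -0.0562, 0.122]
tool_rot: [0.002, 0.95, -0.313, -0.001]
wrist_force: [-1.4, -0.3, -0.6]
gripper_width: 0.0499
```

move_arm --pt "0 0 0 0" --pt "0 0 0 0"

```text
clock: 21.92
ee_pos: [0.5913, -0.0562, 0.1212]
tool_rot: [0.002, 0.95, -0.313, -0.003]
wrist_force: [-0.3, -0.0, 1.0]
gripper_width: 0.0498
```

```bash
python3 - <<'E'
from h import *
s=bot.read_state();p=bot.camera_params("wrist");im=np.ascontiguousarray(bot.snapshot("wrist")[:,:,::-1])
print(s['joint_positions'].round(2))
print("go",1000*(np.array([.5986,-.056,.068])-s['ee_pos']),(np.pi/2+.062-.7)-yaw(s))
# pointer: bright thin line on black bar
c=proj(p,[.5986,-.056,.094]);print("axis px",c)
u,v=c.astype(int);w=45;V=im[v-w:v+w,u-w:u+w]
for z in(.094,):
    m=(V.min(2)>170).astype(np.uint8);n,l,st,cc=cv2.connectedComponentsWithStats(m)
    for i in range(1,n):
        if st[i,4]>5:
            ys,xs=np.where(l==i);q=[pix(p,xs[k]+u-w,ys[k]+v-w,z)[:2].round(4) for k in(ys.argmin(),ys.argmax())];print(st[i],q)
E
```

```text
[ 0.15  0.45 -0.17  1.82  0.1   0.88 -2.27]
go [  7.27379006   0.23685381 -53.24930471] -0.0005130214125617094
axis px [247.70071551 217.20627089]
[ 42   8   6  35 206] [array([ 0.6183, -0.0682]), array([ 0.6016, -0.0555])]
[ 65  71  25  19 169] [array([ 0.5691, -0.0672]), array([ 0.568 , -0.0481])]
[ 8 78 12 12 77] [array([ 0.5952, -0.0243]), array([ 0.5889, -0.02  ])]
```

Joint 7 is at -2.27, so another 0.7 rad would pass its range. I'll make a half turn (the same grasp) at height first.

move_arm --pt "7 0.5 30 0" --pt "7 0.5 65 0.05" --pt "7 0.5 90 0.16" --pt "7 0.5 90 0.28" --pt "7 0.5 90 0.4" --pt "7 0.5 90 0.52" --pt "7 0.5 90 0.64" --pt "7 0.5 90 0.76" --pt "7 0.5 90 0.88" --pt "7 0.5 90 1.0" --pt "7 0.5 90 1.12" --pt "7 0.5 90 1.24"

```text
clock: 22.97
ee_pos: [0.5999, -0.0559, 0.2142]
tool_rot: [0.003, 0.954, 0.299, 0.001]
wrist_force: [0.2, 0.4, -0.0]
gripper_width: 0.0503
```

move_arm --pt "0 0 0 0.12" --pt "0 0 0 0.24" --pt "0 0 0 0.36" --pt "0 0 0 0.48" --pt "0 0 0 0.6" --pt "0 0 0 0.72" --pt "0 0 0 0.84" --pt "0 0 0 0.96" --pt "0 0 0 1.08" --pt "0 0 0 1.2" --pt "0 0 0 1.32" --pt "0 0 0 1.44"

```text
clock: 23.97
ee_pos: [0.6007, -0.0562, 0.2161]
tool_rot: [0.003, 0.518, 0.856, 0.003]
wrist_force: [-0.6, 0.3, 0.1]
gripper_width: 0.05
```

```bash
python3 - <<'E'
from h import *
s=bot.read_state()
print(s['joint_positions'].round(2),s['ee_pos'])
print("go",1000*(np.array([.599,-.0555,.068])-s['ee_pos']),(np.pi/2+.062-.7)-yaw(s), "mod pi")
E
```

```text
[ 0.57  0.45 -0.74  1.69  0.33  1.12  0.22] [ 0.60066077 -0.05616869  0.21608205]
go [  -1.66077424    0.66869157 -148.08205321] 0.4502181260646495 mod pi
```

move_arm --pt "-1.5 0.5 0 0.12" --pt "-1.5 0.5 0 0.24" --pt "-1.5 0.5 0 0.36" --pt "-1.5 0.5 0 0.45" --pt "-1.5 0.5 -30 0.45" --pt "-1.5 0.5 -60 0.45" --pt "-1.5 0.5 -85 0.45" --pt "-1.5 0.5 -105 0.45" --pt "-1.5 0.5 -105 0.45" --pt "-1.5 0.5 -105 0.45"

```text
clock: 24.8
ee_pos: [0.5995, -0.0559, 0.1118]
tool_rot: [0.002, 0.314, 0.949, 0.004]
wrist_force: [0.4, -0.4, 0.4]
gripper_width: 0.0499
```

```bash
python3 - <<'E'
from h import *
s=bot.read_state()
print(s['joint_positions'].round(2),s['ee_pos'])
print("go",1000*(np.array([.599,-.0555,.068])-s['ee_pos']),(np.pi/2+.062-.7)-yaw(s))
E
```

```text
[ 0.58  0.59 -0.78  1.79  0.49  0.96  0.54] [ 0.59949521 -0.05594904  0.11175008]
go [ -0.49520995   0.44904238 -43.75008264] 0.0007065193605944042
```

move_arm --pt "-0.5 0.5 -15 0" --pt "-0.5 0.5 -30 0" --pt "-0.5 0.5 -40 0" --pt "-0.5 0.5 -43 0" --pt "-0.5 0.5 -43 0" --pt "-0.5 0.5 -43 0"

```text
clock: 25.3
ee_pos: [0.5991, -0.0553, 0.0687]
tool_rot: [0.002, 0.314, 0.949, 0.004]
wrist_force: [0.1, 0.7, 0.2]
gripper_width: 0.0501
```

move_arm --pt "0 0 0 0" --pt "0 0 0 0" --pt "0 0 0 0" --pt "0 0 0 0" --pt "0 0 0 0" --pt "0 0 0 0" --pt "0 0 0 0" --jaw 1 --force 20

```text
clock: 25.88
ee_pos: [0.5994, -0.055, 0.0689]
tool_rot: [0.003, 0.314, 0.949, 0.004]
wrist_force: [1.4, 0.4, 1.0]
gripper_width: 0.0139
```

Bar gripped (13.9 mm). Turn clockwise 0.7 rad.

move_arm --pt "0 0 0 -0.08" --pt "0 0 0 -0.16" --pt "0 0 0 -0.24" --pt "0 0 0 -0.32" --pt "0 0 0 -0.4" --pt "0 0 0 -0.48" --pt "0 0 0 -0.56" --pt "0 0 0 -0.64" --pt "0 0 0 -0.7" --pt "0 0 0 -0.7" --pt "0 0 0 -0.7"

```text
clock: 26.8
ee_pos: [0.6002, -0.0545, 0.0689]
tool_rot: [0.004, 0.62, 0.785, 0.004]
wrist_force: [3.6, 1.3, -4.1]
gripper_width: 0.014
```

```bash
python3 - <<'E'
from h import *
s=bot.read_state()
print(s['ee_pos'],"dial if stuck",np.pi/2+.062-yaw(s),s['wrist_force'],s['moment'],s['gripper_width'])
E
```

```text
[ 0.60016507 -0.05446066  0.06889939] dial if stuck 1.398373329037284 [ 3.56928238  1.26025865 -4.10267866] [ 0.17158563 -0.65102199  0.00883613] 0.013954499321235613
```

move_arm --pt "0 0 0 0" --pt "0 0 0 0" --pt "0 0 0 0" --pt "0 0 0 0" --pt "0 0 0 0" --pt "0 0 0 0" --jaw -0.15

```text
clock: 27.3
ee_pos: [0.6, -0.0546, 0.0689]
tool_rot: [0.004, 0.62, 0.785, 0.004]
wrist_force: [0.7, 0.8, 0.3]
gripper_width: 0.0448
```

move_arm --pt "0 0 15 0" --pt "0 0 45 0" --pt "0 0 80 0" --pt "0 0 120 0" --pt "0 0 160 0" --pt "0 0 200 0" --pt "0 0 240 0" --pt "0 0 260 0" --pt "0 0 260 0" --pt "0 0 260 0"

```text
clock: 28.13
ee_pos: [0.6003, -0.0545, 0.3302]
tool_rot: [0.006, 0.62, 0.785, 0.004]
wrist_force: [0.2, 0.4, -0.6]
gripper_width: 0.0501
```

```bash
python3 - <<'E'
from h import *
s=bot.read_state();print(s['ee_pos'],s['gripper_width'],s['wrist_force'])
p=bot.camera_params("wrist");im=bot.snapshot("wrist")[:,:,::-1]
t=bot.camera_params("scene");sc=bot.snapshot("scene")[:,:,::-1]
A=np.array([.5986,-.056,.094])
for nm,c,I in(("wrist",p,im),("scene",t,sc)):
    best=[]
    for d in np.arange(0,2.15,.05):
        pts=[proj(c,A+np.array([np.cos(.062-d)*r,np.sin(.062-d)*r,0])) for r in np.linspace(.006,.021,12)]
        best.append(np.mean([I[int(round(v)),int(round(u))].min() if 0<=v<384 and 0<=u<512 else 0 for u,v in pts]))
    k=np.argsort(best)[::-1][:4];print(nm,"axis",proj(c,A).round(),[(round(k_*.05,2),round(best[k_])) for k_ in k])
# red & blue vials and bystanders vs first scene picture
def blob(I,u,v,cond):
    hsv=cv2.cvtColor(np.ascontiguousarray(I),cv2.COLOR_BGR2HSV).astype(int);m=cond(hsv[...,0],hsv[...,1],hsv[...,2]).astype(np.uint8)
    n,l,st,cc=cv2.connectedComponentsWithStats(m);k=[i for i in range(1,n) if np.hypot(*(cc[i]-[u,v]))<12 and st[i,4]>8];return [(cc[i].round(1),st[i].tolist()) for i in k]
print("red cap pred",proj(t,[.606,.0965,.146]).round(1),blob(sc,*proj(t,[.606,.0965,.146]),lambda H,S,V:((H<6)|(H>174))&(S>170)))
print("blue cap pred",proj(t,[.5066,.3736,.097]).round(1))
old=cv2.imread("pics/scene0.png");d=cv2.absdiff(old,sc).max(2)>40
d=cv2.morphologyEx(d.astype(np.uint8),cv2.MORPH_OPEN,np.ones((2,2)));n,l,st,cc=cv2.connectedComponentsWithStats(d)
print([(st[i].tolist()) for i in range(1,n) if st[i,4]>15])
E
```

```text
[ 0.60028287 -0.05448438  0.33016668] 0.050119513185499204 [ 0.21777988  0.4357697  -0.56443551]
wrist axis [253. 161.] [(np.float64(1.35), 203), (np.float64(1.4), 203), (np.float64(1.3), 202), (np.float64(1.25), 185)]
scene axis [241. 200.] [(np.float64(2.0), 112), (np.float64(1.95), 112), (np.float64(2.05), 112), (np.float64(1.9), 112)]
red cap pred [293.8 169.1] [(array([293.8, 169.5]), [290, 166, 8, 8, 55])]
blue cap pred [354.9 139.3]
[[117, 0, 42, 49, 690], [213, 0, 44, 36, 602], [160, 5, 25, 35, 340], [220, 43, 9, 4, 20], [205, 42, 74, 88, 3381], [156, 52, 7, 6, 21], [174, 52, 7, 9, 32], [186, 53, 9, 12, 77], [162, 88, 4, 6, 16], [0, 112, 3, 6, 16], [352, 137, 8, 5, 30], [350, 144, 9, 14, 85], [348, 159, 10, 8, 60], [291, 166, 9, 10, 71], [290, 186, 11, 7, 65], [106, 189, 11, 21, 116], [240, 197, 10, 10, 43], [116, 198, 4, 11, 27]]
```

Only the three vials' places, the dial and the arm differ from the first picture. One finer numeric check of the pointer before handing in.

```bash
python3 - <<'E'
from h import *
p=bot.camera_params("wrist");im=bot.snapshot("wrist")[:,:,::-1]
u0,v0=(253-40,161-40);V=np.ascontiguousarray(im[v0:v0+80,u0:u0+80])
m=(V.min(2)>150).astype(np.uint8);n,l,st,cc=cv2.connectedComponentsWithStats(m)
for i in range(1,n):
    if 8<st[i,4]<300:
        ys,xs=np.where(l==i);P=np.array([pix(p,x+u0,y+v0,.094)[:2] for x,y in zip(xs,ys)]);c=P.mean(0);d=np.linalg.svd(P-c)[2][0];a=np.arctan2(d[1],d[0])
        print(st[i],c.round(4),"dial",[(.062-a)%np.pi], "len",np.ptp((P-c)@d).round(4))
hsv=cv2.cvtColor(np.ascontiguousarray(im),cv2.COLOR_BGR2HSV).astype(int);m=((abs(hsv[...,0]-10)<7)&(hsv[...,1]>190)&(hsv[...,2]>150)).astype(np.uint8);n,l,st,cc=cv2.connectedComponentsWithStats(m)
print([(st[i].tolist(),pix(p,*cc[i],.05)[:2].round(4)) for i in range(1,n) if st[i,4]>30])
E
```

```text
[  0   0  10  62 277] [ 0.5494 -0.0458] dial [np.float64(1.5340671091488385)] len 0.0738
[71  0  9  2 12] [ 6.259e-01 -2.000e-04] dial [np.float64(3.0526436399287364)] len 0.0093
[71 38  6  5 24] [ 0.6351 -0.0458] dial [np.float64(2.6483716268560347)] len 0.0064
[41 42  4 18 62] [ 0.6024 -0.0663] dial [np.float64(1.3690991422782577)] len 0.0211
[20 56  5  5 21] [ 0.5802 -0.0817] dial [np.float64(1.644599103985007)] len 0.0055
[60 56  6  5 22] [ 0.6276 -0.0705] dial [np.float64(3.0704624498334874)] len 0.0062
[([251, 182, 9, 9, 68], array([ 0.6088, -0.0965]))]
```

```bash
python3 -c "
from workcell import bot
print(bot.close_job(), bot.read_state()['clock'])"
```

```text
the job is handed in; nothing more can be done
the job is handed in; nothing more can be done
```

I did all three steps in the order asked and handed the job in at about 28 s on the robot's clock.

- **Blue vial:** it stands upright and free on the tray floor at about (0.507, 0.374). A picture taken after release showed it clear of the bottles.
- **Red vial:** I drew it out along its axis and tipped it upright on the pad by pivoting it on its lower edge. It was within about 0.02 rad of vertical before release. After release it stood on the dark disc, and at the end its cap was within half a pixel of the predicted position in the scene camera.
- **Dial:** I turned it clockwise from 0.7 until the gripper read 1.398 rad. After release, the wrist camera put the pointer at about 1.37 rad, within its pixel accuracy of 1.4. The scene camera's pointer estimate (about 2.0) disagreed. I put it down to the pointer being too faint and small in that picture and did not look further.
- **Grip and forces:** both vials were held at 3 N, and the largest set-down force I read was 3.9 N.
- **Other objects:** comparing the scene picture with the first one showed changes only where the arm, the blue and red vials and the dial are. My picture views were used up by then, so the checks after the dial turn were numeric only.

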